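Find the full sample case by tipping one end, then shelve full and empty

ROBOT

A 7-joint arm with a two-finger parallel gripper is mounted at the origin on the work surface. World frame = base frame: x ahead of the robot, y to its left, z up, the work surface at z = 0. Lengths are in m, angles in rad, forces in N, time in s.
With the tool pointing down it reaches from about 0.35 to 0.9 m from the base axis. Payload 8.1 kg.
Tool frame: the origin (TCP) lies at the centre of the arm's flange, where the gripper is bolted on; the fingertips stand 178 mm ahead of it and the grasp point (between the pads) lies 159 mm ahead of it; z points along the fingers, y is the direction in which the jaws open and shut (so a half turn about z gives the same grasp; the last joint's range is limited). The gripper opens to 92 mm and grips with 3 to 60 N. Pads are 19 mm wide; open, the fingers measure 130 mm over their backs; the gripper's body (75 mm by 190 mm) begins 47 mm behind the grasp point.
Start: joints at [1.207, 0.434, 0.025, 1.573, -0.012, 1.134, -0.075], TCP at [0.161, -0.604, 0.405] pointing down, gripper open.
Joint ranges: [-2.62, 2.62], [-0.44, 2.09], [-1.27, 1.32], [0.08, 2.57], [-1.32, 4.46], [0.12, 2], [-2.74, 2.74]. Speed limits (rad/s): [2.22, 2.22, 3.01, 3.01, 3.14, 3.14, 3.14].

INTERFACE

Orientations are given as a rotation vector (axis times angle).
In Python, from cell import arm gives the robot as it stands. The module is installed in compiled form; this text tells all that it offers.
- The arm moves only by the tool move_arm, never from a script. Its argument "steps" is a list of rows, each a list of 4 numbers: the shift along the tool's x, y, z in mm, then the turn about the tool's z in rad. In form: [[x, y, z, twist], ...]. A call has 1 to 20 rows; each row is the pose to reach, as a shift and turn from the pose commanded when the call began, along the tool's axes at that moment; what a row does not reach only later rows make up. A row lasts 1/8 s, in which the tool goes at most 62.5 mm and 10.7 degrees, less where a joint would pass 70% of its speed; a pose out of reach is approached as far as the arm can. A call with a gripper value outside its range is refused whole. "grip" is the finger opening in mm, from 0 to 91.8, set as the call begins (left out, the last holds). The fingers move at their own pace and stop on an object; "grip_force" is the grip in N (left out, the last holds). Time passes only in rows, so rows that repeat a pose let the fingers close. It gives the time, the measured TCP pose, the force and the opening at its end, in the units of the state.
- arm.observe(): the state, without advancing time (a new reading comes with each control period).
- arm.get_image(name): name is "side" or "top" or "wrist"; returns the picture (400x640x3 uint8, red, green, blue); there is no depth.
- arm.camera_info(name): a dict with "mtx" (3x3 intrinsics, pixels), "pose" (4x4, takes a point from camera to world coordinates); the wrist camera has in their place "T_tool_cam" (4x4, takes a point from camera to tool coordinates, whose origin is the TCP and whose axes are the flange's). Camera axes: x right, y down, z forward; pixel columns grow to the right and rows downward; lengths in m; the calibration is good to about 2 mm. A picture is of the moment at which its call begins: read the wrist's pose just before it. camera_info takes no time and is no camera call.
- arm.sign_off(): hands the job in, once; it reports no verdict.
The state is a dict: "clock": time; "joints": joint angles; "dq": joint speeds; "joint_efforts": joint torques, N m; "position": TCP position; "ee_rot": TCP orientation; "force": force on the tool from outside, world axes, zero at the start; "ft_torque": the same for the moment, N m; "width": opening from 0.0 (shut) to 1.0 (fully open).
Only numpy, scipy, OpenCV 4.12 (cv2) and the standard library are available. Lean on these libraries where they do the work, as an engineer would, in place of code of your own. Each camera call takes 0.05 s, during which the arm holds its last target.

TASK

One of the two white sample cases is full and the other is empty: tip up one end of a case by about a finger's breadth, its other end staying on the bench, to feel which is which. Pull the plywood divider out of the aluminium holder and stand it in the steel bin, so that the full case can be set down in the holder; the empty one goes flat into the grey tray, both with handles up. Set the cases down without dropping or overturning them, and leave the other things on the bench where they are.

Things in the scene. Friction and masses are not known exactly. Their poses are not given: they have to be found in the camera images.
- case_a: Closed white plastic sample case, 150 mm long (x), 60 mm wide (y), 70 mm high, black bar handle on top. Origin: centre of its underside, z up. Stands on the bench, its length pointing away from the robot within 23 degrees. Both cases look the same; one weighs about 0.8 kg (full), the other 0.2 kg (empty), load in the middle, which one varies; a raised end weighs half of that.
- case_b: The other case, the same in size, look and axes as case_a.
- case_a_handle (a point): Middle of the black bar handle of that case: a bar 70 mm long (along the case's x), 14 mm thick and 14 mm high, centred 93 mm above the case's underside, on two posts 10 x 12 mm set 29 mm either side of the middle; 16 mm of free space between the case's top and the bar.
- case_b_handle (a point): As case_a_handle, on case_b.
- case_a_end_front (a point): Middle of the bottom edge at the -x end of case_a (75 mm from its origin).
- case_a_end_back (a point): Middle of the bottom edge at the +x end of case_a.
- case_b_end_front (a point): Middle of the bottom edge at the -x end of case_b.
- case_b_end_back (a point): Middle of the bottom edge at the +x end of case_b.
- holder: Fixed open-topped aluminium bay for one case, left or right. Outside 186 (x) x 96 (y) x 62 mm high, floor and walls 6 mm. Half way along, each long wall has two upright ribs 6 mm deep (72 mm free between opposite ribs) with a 14 mm groove between them for the divider. A case goes in lengthwise along x, either way round; no room for fingers beside it. Origin: centre of the underside.
- board: Loose plywood divider, 10 mm thick (x), 80 mm wide (y), 85 mm high, 0.08 kg, standing across the middle of the holder in its grooves (2 mm play on each side), on the holder's floor; its top 29 mm stands above the holder's walls. Origin: centre of its bottom edge.
- board_top (a point): Middle of the divider's top edge, 85 mm above its origin.
- tray: Fixed shallow grey plastic tray on the side opposite the holder, 212 mm (x) by 122 mm (y), 24 mm high, walls and floor 5 mm thick; a case lies lengthwise along the tray's x, either way round. Origin: centre of the underside.
- bin: Fixed open steel bin towards the back middle, 56 mm (x) by 120 mm (y), 60 mm high, walls and floor 4 mm thick: inside 48 x 112 mm. The divider stands in it with its width along the bin's y, and may lean. Origin: centre of the underside.
- jar: Bystander: small amber jar, 36 mm across, 52 mm high, between the near ends of the cases. Origin: centre of its underside.
- bottle: Bystander: white bottle, 56 mm across, 125 mm high, to the left of the bin. Origin: centre of its underside.
- beaker: Bystander: glass beaker, 64 mm across, 85 mm high, to the right of the bin. Origin: centre of its underside.
- dish: Bystander: flat round clear dish, 90 mm across, 26 mm high. Origin: centre of its underside.
- spatula: Bystander: spatula lying flat, 170 mm long along its x. Origin: centre of its underside.
Mind the look-alikes: they are no part of the job. Leave any red look-alike of the case_a alone.

How it is judged:
On the way:
1. one end of a case is raised by 6 mm or more (0.04 to 0.35 rad) while its other end stays on the bench (((angle between case_a's own z axis and vertical between 0.04 and 0.35 rad and height (world z) of any of case_a_end_front, case_a_end_back below 0.008 m and height (world z) of case_a below 0.03 m) or (angle between case_b's own z axis and vertical between 0.04 and 0.35 rad and height (world z) of any of case_b_end_front, case_b_end_back below 0.008 m and height (world z) of case_b below 0.03 m))), for 0.2 s.
At the end, for the whole second after the job is handed in: Full case (over 4.5 N) down on the holder's floor, within 12 mm of centre; empty case (0.5 to 4.5 N) flat on the tray's floor, within 50 mm of centre; both upright within 0.06 rad; divider's foot inside the bin, under 35 mm high, leaning under 0.9 rad; all at rest (((x of case_a in the frame of holder between -0.012 and 0.012 m and y of case_a in the frame of holder between -0.012 and 0.012 m and z of case_a in the frame of holder below 0.012 m and angle between each of case_a, case_b's own z axis and vertical below 0.06 rad and contact force between case_a and holder above 4.5 N and x of case_b in the frame of tray between -0.05 and 0.05 m and y of case_b in the frame of tray between -0.05 and 0.05 m and z of case_b in the frame of tray below 0.012 m and contact force between case_b and tray between 0.5 and 4.5 N) or (x of case_b in the frame of holder between -0.012 and 0.012 m and y of case_b in the frame of holder between -0.012 and 0.012 m and z of case_b in the frame of holder below 0.012 m and angle between each of case_b, case_a's own z axis and vertical below 0.06 rad and contact force between case_b and holder above 4.5 N and x of case_a in the frame of tray between -0.05 and 0.05 m and y of case_a in the frame of tray between -0.05 and 0.05 m and z of case_a in the frame of tray below 0.012 m and contact force between case_a and tray between 0.5 and 4.5 N)) and x of board in the frame of bin between -0.03 and 0.03 m and y of board in the frame of bin between -0.06 and 0.06 m and z of board in the frame of bin below 0.035 m and angle between board's own z axis and vertical below 0.9 rad and linear speed of each of case_a, case_b, board below 0.02 m/s); the robot touches nothing.
It fails at once if a case is overturned or tilted more than 0.7 rad (angle between any of case_a, case_b's own z axis and vertical above 0.7 rad).
It fails at once if a case is dropped into the holder or tray (falls faster than 0.5 m/s within the last 24 mm) ((horizontal distance between case_a and holder below 0.06 m and z of case_a in the frame of holder below 0.03 m and linear speed of case_a above 0.5 m/s) or (horizontal distance between case_a and tray below 0.06 m and z of case_a in the frame of tray below 0.03 m and linear speed of case_a above 0.5 m/s) or (horizontal distance between case_b and holder below 0.06 m and z of case_b in the frame of holder below 0.03 m and linear speed of case_b above 0.5 m/s) or (horizontal distance between case_b and tray below 0.06 m and z of case_b in the frame of tray below 0.03 m and linear speed of case_b above 0.5 m/s)).
It fails at once if a bystander is moved by more than 30 mm (distance of any of jar, bottle, beaker, dish, spatula from where it was at the start of the episode above 0.03 m).
It also fails if it takes over 72 s, if anything falls off the work surface, if the arm or the gripper's body presses on something with over 40 N, if the wrist force passes 120 N, or if a joint passes its speed limit or range.

## Working session

There is one attempt and no reset: what is moved stays moved. The work goes in short steps, Python scripts to look and compute and a tool call to move; the robot and the scene stay as the last step left them, time stands still between calls to the robot, and variables do not carry over. Pictures are saved under pics/ and viewed, and the job is handed in when it is done.

Besides the shell and the picture viewer there is one more tool, called as name(argument=value, ...) on one line, values as JSON. move_arm: Moves the arm, as the interface text tells. Its arguments: {"type":"object","properties":{"steps":{"type":"array"},"grip":{"type":"number"},"grip_force":{"type":"number"}},"required":["steps"]}

```bash
mkdir -p pics
python3 - <<'E'
from cell import arm
import cv2,numpy as np
np.set_printoptions(precision=4,suppress=True)
print(arm.observe())
for n in ("top","side"):
    cv2.imwrite(f"pics/{n}0.png",arm.get_image(n)[:,:,::-1])
for n in ("top","side","wrist"): print(n,arm.camera_info(n))
E
```

```text
{'clock': 0.0, 'joints': array([ 1.2074,  0.4352,  0.025 ,  1.5741, -0.0116,  1.134 , -0.0751]), 'dq': array([ 0.0017,  0.0011, -0.    ,  0.0012, -0.0008, -0.0002,  0.0001]), 'joint_efforts': array([ -0.0005, -66.7843,   0.9841, -31.446 ,  -0.0609,   0.0429,
         0.0002]), 'position': array([ 0.1611, -0.6036,  0.4039]), 'ee_rot': array([-3.1134, -0.4082,  0.0005]), 'force': array([ 0.2685, -0.534 ,  0.6834]), 'ft_torque': array([-0.0188,  0.0018, -0.0211]), 'width': 1.0004663198970978}
top {'mtx': array([[386.2815,   0.    , 316.2727],
       [  0.    , 386.2815, 198.8054],
       [  0.    ,   0.    ,   1.    ]]), 'pose': array([[ 0.005 , -0.98  ,  0.199 ,  0.2578],
       [-1.    , -0.0049,  0.001 ,  0.1021],
       [-0.    , -0.199 , -0.98  ,  1.0802],
       [ 0.    ,  0.    ,  0.    ,  1.    ]])}
side {'mtx': array([[444.3345,   0.    , 318.0887],
       [  0.    , 444.3345, 196.5576],
       [  0.    ,   0.    ,   1.    ]]), 'pose': array([[ 0.9749, -0.1497,  0.1649,  0.2795],
       [-0.2222, -0.7053,  0.6732, -0.695 ],
       [ 0.0155, -0.6929, -0.7209,  0.9319],
       [ 0.    ,  0.    ,  0.    ,  1.    ]])}
wrist {'mtx': array([[295.9494,   0.    , 317.8763],
       [  0.    , 295.9494, 201.5873],
       [  0.    ,   0.    ,   1.    ]]), 'T_tool_cam': array([[-0.0003, -0.9561, -0.293 ,  0.0797],
       [ 1.    , -0.0006,  0.0009,  0.0005],
       [-0.001 , -0.293 ,  0.9561,  0.0201],
       [ 0.    ,  0.    ,  0.    ,  1.    ]])}
```

View pics/top0.png

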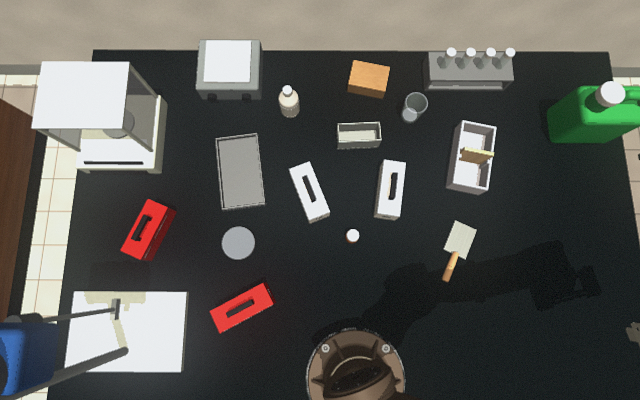

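View pics/side0.png

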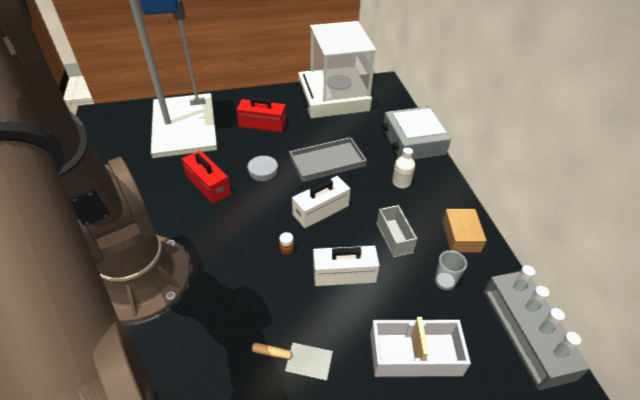

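```bash
cat > h.py <<'E'
import cv2,numpy as np
from cell import arm
from scipy.spatial.transform import Rotation as R
np.set_printoptions(precision=4,suppress=True)
def ray(name,px,z,st=None):
    ci=arm.camera_info(name);K=ci['mtx']
    if name=='wrist':
        T=np.eye(4);T[:3,:3]=R.from_rotvec(st['ee_rot']).as_matrix();T[:3,3]=st['position'];P=T@ci['T_tool_cam']
    else:P=ci['pose']
    d=P[:3,:3]@np.linalg.inv(K)@np.array([px[0],px[1],1.]);o=P[:3,3]
    return o+d*(z-o[2])/d[2]
def proj(name,p,st=None):
    ci=arm.camera_info(name);K=ci['mtx']
    if name=='wrist':
        T=np.eye(4);T[:3,:3]=R.from_rotvec(st['ee_rot']).as_matrix();T[:3,3]=st['position'];P=T@ci['T_tool_cam']
    else:P=ci['pose']
    c=P[:3,:3].T@(np.asarray(p,float)-P[:3,3]);u=K@c;return u[:2]/u[2]
E
python3 - <<'E'
import cv2
a=cv2.imread('pics/top0.png')
cv2.imwrite('pics/c1.png',cv2.resize(a[115:245,270:430],None,fx=5,fy=5)[:600] if 0 else cv2.resize(a[145:235,275:415],None,fx=5.5,fy=5.5,interpolation=2))
cv2.imwrite('pics/c2.png',cv2.resize(a[110:210,435:505],None,fx=6,fy=6,interpolation=2))
cv2.imwrite('pics/c3.png',cv2.resize(a[115:215,205:395],None,fx=4.2,fy=4.2,interpolation=2))
E
```

```text
(no output)
```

View pics/c1.png

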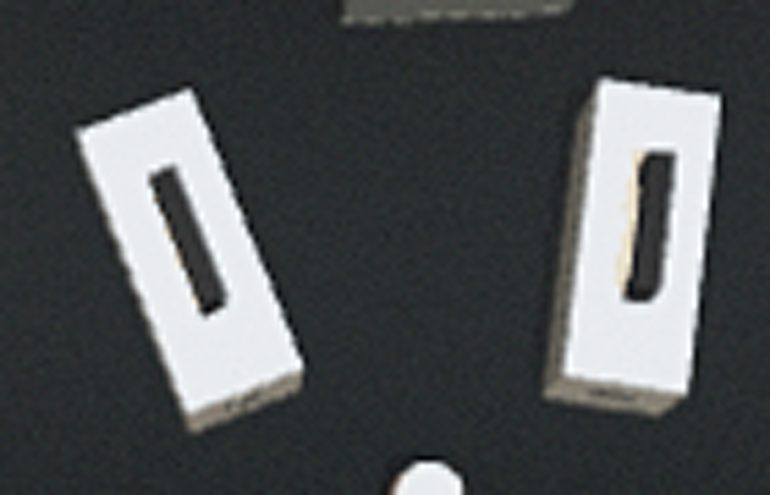

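View pics/c2.png

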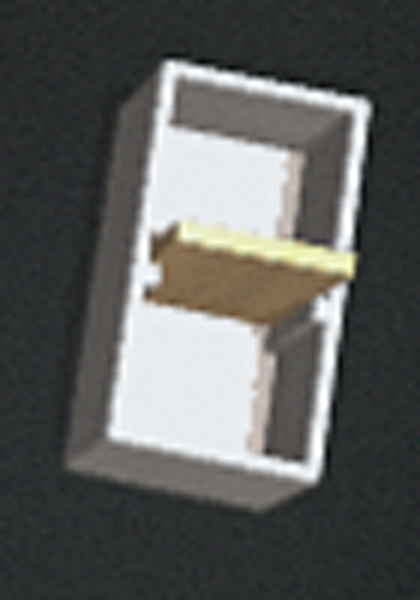

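View pics/c3.png

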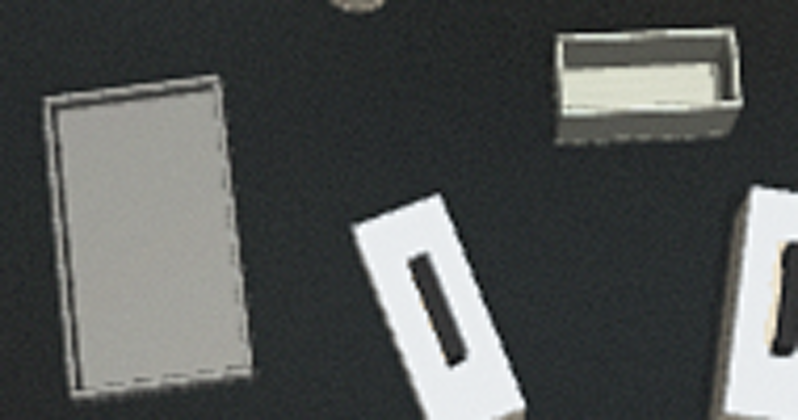

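```bash
cat >> h.py <<'E'
from scipy.optimize import least_squares
def fitrect(name,pts,L,W,z,st=None,guess=None):
    # pts order: far-left, far-right, near-right, near-left
    loc=np.array([[L/2,W/2],[L/2,-W/2],[-L/2,-W/2],[-L/2,W/2]])
    pts=np.array(pts,float)
    w=np.array([ray(name,p,z,st)[:2] for p in pts])
    def f(q):
        c,s=np.cos(q[2]),np.sin(q[2]); P=loc@np.array([[c,s],[-s,c]])+q[:2]
        return (np.array([proj(name,[*p,z],st) for p in P])-pts).ravel()
    d=(w[0]+w[1]-w[2]-w[3]); g=[*w.mean(0),np.arctan2(d[1],d[0])]
    r=least_squares(f,g); return r.x,np.abs(r.fun).max()
E
python3 - <<'E'
from h import *
def sc(p,s,o): return [((u+.5)/s-.5+o[0],(v+.5)/s-.5+o[1]) for u,v in p]
c1=lambda p:sc(p,5.5,(275,145));c2=lambda p:sc(p,6,(435,110));c3=lambda p:sc(p,4.2,(205,115))
print('L',fitrect('top',c1([(77,130),(190,88),(303,372),(187,415)]),.15,.06,.07))
print('R',fitrect('top',c1([(602,80),(720,96),(688,395),(565,375)]),.15,.06,.07))
print('H',fitrect('top',c2([(165,60),(370,103),(322,480),(110,438)]),.186,.096,.062))
print('B',fitrect('top',c2([(183,222),(357,255),(352,277),(178,243)]),.01,.08,.091))
print('T',fitrect('top',c3([(44,98),(218,77),(252,374),(72,394)]),.212,.122,.024))
print('bin',fitrect('top',c3([(557,35),(738,30),(741,104),(558,110)]),.056,.12,.06))
print('jar',ray('top',(352.5,236),.052),'bottle',ray('top',(288,91),.125),'beaker',ray('top',(416,101),.085))
print(R.from_rotvec([-3.1134,-.4082,.0005]).as_matrix())
E
```

```text
L (array([0.4871, 0.123 , 0.373 ]), np.float64(0.5142228699602924))
R (array([ 0.4957, -0.0992, -0.1461]), np.float64(0.23793608441309289))
H (array([ 0.5925, -0.3332, -0.2052]), np.float64(0.3744637622542797))
B (array([ 0.5913, -0.3328, -0.1973]), np.float64(0.5798951415424085))
T (array([0.5544, 0.3212, 0.1401]), np.float64(1.005515275510703))
bin (array([ 0.6584, -0.0154,  0.0311]), np.float64(0.772873539492366))
jar [0.366  0.0061 0.052 ] bottle [0.7457 0.1802 0.125 ] beaker [ 0.7379 -0.1719  0.085 ]
[[ 0.9662  0.2578 -0.0005]
 [ 0.2578 -0.9662  0.0015]
 [-0.0001 -0.0016 -1.    ]]
```

```bash
cat >> h.py <<'E'
def plan(x,y,z,yaw):
    "tool-frame shift mm + twist to TCP target with tool x at world yaw"
    s=arm.observe();M=R.from_rotvec(s['ee_rot']).as_matrix()
    d=M.T@(np.array([x,y,z])-s['position'])*1000
    psi=np.arctan2(M[1,0],M[0,0]);t=(psi-yaw+np.pi)%(2*np.pi)-np.pi
    print('shift',d.round(1),'twist',round(t,3),'| pos',s['position'],'psi',round(psi,4),'j7',s['joints'][6].round(2),'t',s['clock'],'F',s['force'],'w',round(s['width']*91.8,1))
E
python3 -c "
from h import *
plan(.591,-.333,.36,1.37)"
```

```text
shift [ 485.2 -150.7   44.2] twist -1.109 | pos [ 0.1611 -0.6037  0.404 ] psi 0.2607 j7 -0.08 t 0.1 F [-0.9304 -0.1365  0.6969] w 92.1
```

Look-alikes: white cases at top-image (309,191) and (390,190) are wanted; the red ones at (148,229) and (242,307) are not. The divider at (477,153) is the only plywood board in an aluminium bay (the orange block at (369,78) isn't it).

move_arm(steps=[[61,-19,6,-0.14],[121,-38,11,-0.28],[182,-57,17,-0.42],[243,-75,22,-0.55],[303,-94,28,-0.69],[364,-113,33,-0.83],[425,-132,39,-0.97],[485,-151,44,-1.109],[485,-151,44,-1.109],[485,-151,44,-1.109],[485,-151,44,-1.109]], grip=60)

```text
clock: 1.48
position: [0.5894, -0.3348, 0.3607]
ee_rot: [2.436, 1.983, -0.003]
force: [-0.1, 0.3, 0.3]
width: 0.657
```

Run:
```python
from h import *
plan(.591,-.333,.241,1.37)
st=arm.observe();im=arm.get_image('wrist')[:,:,::-1].copy()
cv2.imwrite('pics/w1.png',im)
```

```text
shift [  2.2   1.3 119.7] twist -0.003 | pos [ 0.5894 -0.3348  0.3607] psi 1.3665 j7 0.08 t 1.475 F [-0.1117  0.345   0.3194] w 60.3
```

View pics/w1.png

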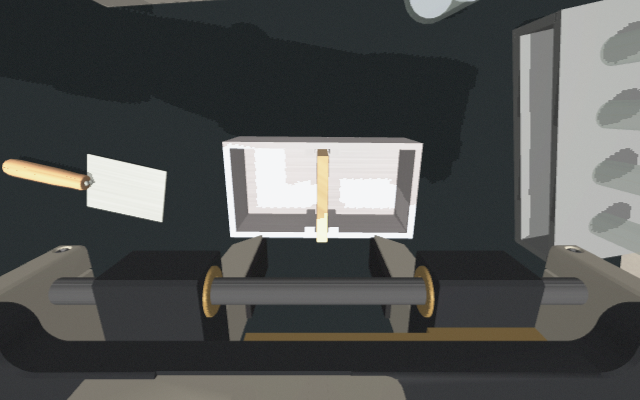

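Run:
```python
from h import *
im=cv2.imread('pics/w1.png');st=arm.observe()
cv2.imwrite('pics/w1c.png',cv2.resize(im[125:255,210:435],None,fx=3.5,fy=3.5,interpolation=2))
print(fitrect('wrist',[(421,142),(412,238),(230,236),(223,142)],.186,.096,.062,st))
```

```text
(array([ 0.5938, -0.3328, -0.2099]), np.float64(1.3021630207529427))
```

View pics/w1c.png

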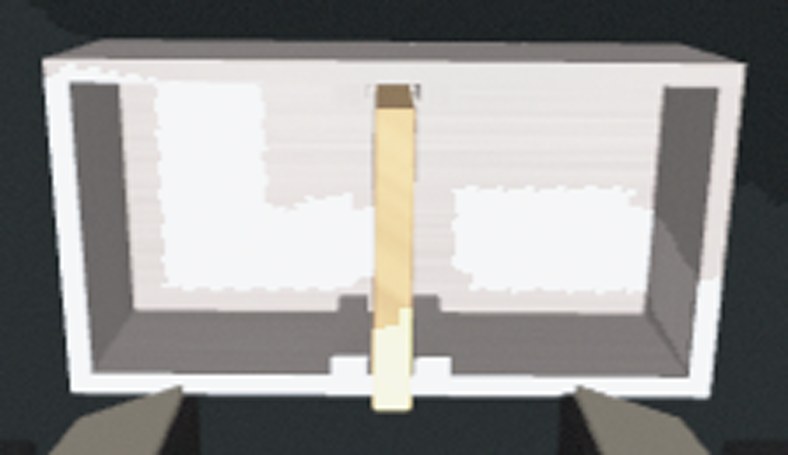

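move_arm(steps=[[1,2,40,0],[2,2,80,0],[2,2,108,0],[2,2,119,0],[2,2,119,0],[2,2,119,0]])

```text
clock: 2.28
position: [0.5935, -0.3319, 0.2433]
ee_rot: [2.432, 1.985, 0.001]
force: [0.2, 0.6, 0.8]
width: 0.656
```

move_arm(steps=[[0,0,0,0],[0,0,0,0],[0,0,0,0],[0,0,0,0]], grip=0, grip_force=20)

```text
clock: 2.78
position: [0.5932, -0.3314, 0.2418]
ee_rot: [2.433, 1.987, -0.0]
force: [0.6, 0.2, -0.4]
width: 0.271
```

Run:
```python
from h import *
plan(.592,-.333,.38,1.37)
im=arm.get_image('wrist')[:,:,::-1].copy()
cv2.imwrite('pics/w2.png',im)
```

```text
shift [  -1.8   -0.8 -138.2] twist -0.0 | pos [ 0.5932 -0.3314  0.2418] psi 1.3697 j7 0.04 t 2.775 F [ 0.5934  0.2078 -0.3695] w 24.9
```

View pics/w2.png

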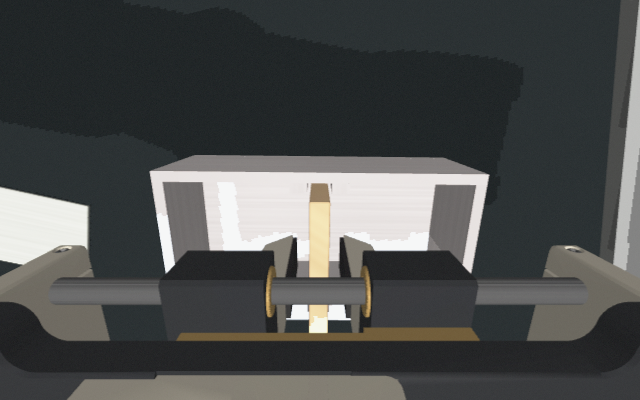

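The fingers straddle the board (at about (319,260)) and are still closing; they need roughly 0.25 s more.

move_arm(steps=[[0,0,0,0],[0,0,0,0],[0,0,0,0],[0,0,0,0]])

```text
clock: 3.32
position: [0.5932, -0.3314, 0.2417]
ee_rot: [-2.433, -1.987, 0.0]
force: [-0.0, 0.2, -0.3]
width: 0.107
```

Run:
```python
from h import *
plan(.593,-.331,.365,1.37)
```

```text
shift [   0.3   -0.3 -123.3] twist -0.0 | pos [ 0.5932 -0.3314  0.2417] psi 1.3698 j7 0.04 t 3.325 F [-0.0372  0.249  -0.2615] w 9.8
```

Width is 9.8 mm, so the board is gripped. Lifting straight up.

move_arm(steps=[[0,0,-15,0],[0,0,-40,0],[0,0,-80,0],[0,0,-120,0],[0,0,-135,0],[0,0,-135,0]])

```text
clock: 4.08
position: [0.5933, -0.3314, 0.3779]
ee_rot: [2.432, 1.986, 0.001]
force: [-0.6, 0.4, -1.1]
width: 0.11
```

Run:
```python
from h import *
plan(.6584,-.0154,.376,1.602)
im=arm.get_image('top')[:,:,::-1].copy()
cv2.imwrite('pics/t3.png',cv2.resize(im[80:230,300:520],None,fx=3.5,fy=3.5))
```

```text
shift [322.7   0.7   1.6] twist -0.232 | pos [ 0.5933 -0.3314  0.3779] psi 1.3697 j7 0.08 t 4.075 F [-0.5648  0.4278 -1.066 ] w 10.1
```

View pics/t3.png

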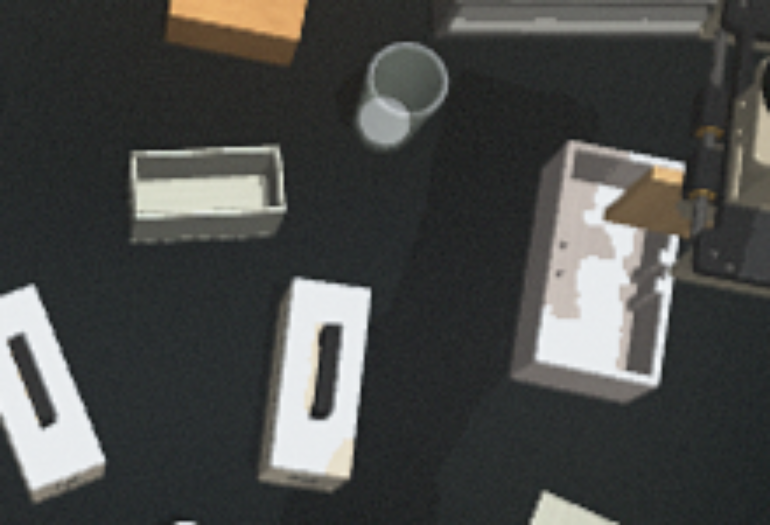

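move_arm(steps=[[50,0,0,-0.03],[105,0,0,-0.07],[160,0,0,-0.12],[215,0,0,-0.16],[270,0,0,-0.2],[310,1,1,-0.232],[323,1,1,-0.232],[323,1,1,-0.232],[323,1,1,-0.232],[323,1,1,-0.232]])

```text
clock: 5.38
position: [0.6586, -0.0171, 0.3755]
ee_rot: [2.19, 2.252, -0.001]
force: [-0.8, -0.7, -0.8]
width: 0.107
```

Run:
```python
from h import *
plan(.6584,-.0154,.245,1.602)
im=arm.get_image('side')[:,:,::-1].copy()
cv2.imwrite('pics/s4.png',cv2.resize(im[100:320,250:500],None,fx=2.7,fy=2.7))
im=arm.get_image('wrist')[:,:,::-1].copy()
cv2.imwrite('pics/w4.png',im)
```

```text
shift [  1.8  -0.1 130.5] twist -0.003 | pos [ 0.6586 -0.0171  0.3755] psi 1.599 j7 -0.22 t 5.375 F [-0.7723 -0.7101 -0.8169] w 9.8
```

View pics/s4.png

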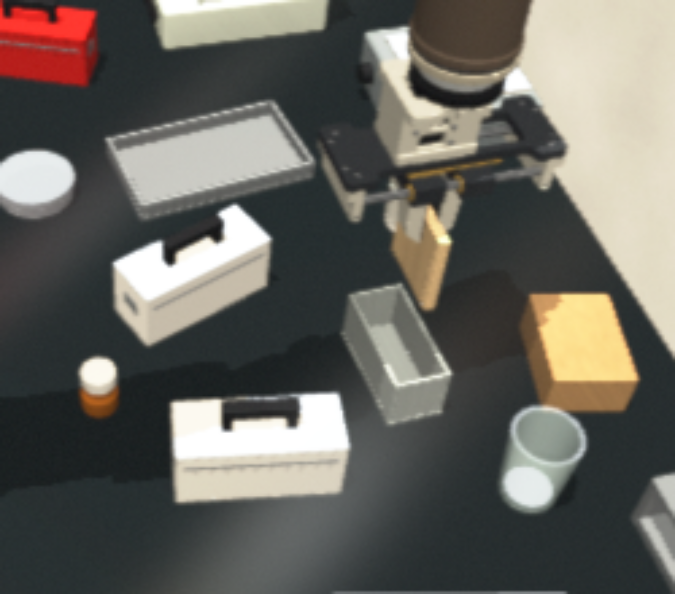

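View pics/w4.png

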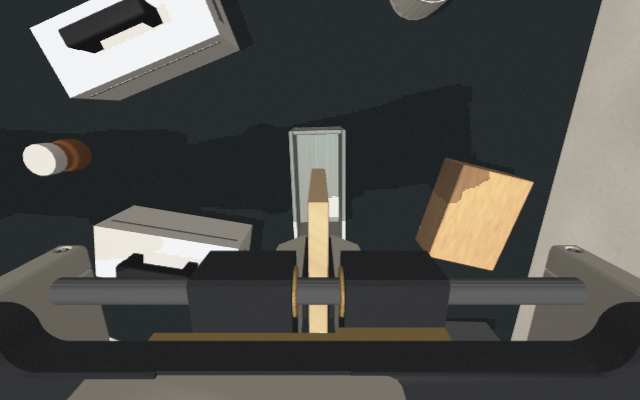

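move_arm(steps=[[2,0,40,0],[2,0,80,0],[2,0,110,0],[2,0,128,0],[2,0,129,0],[2,0,129,0]])

```text
clock: 6.22
position: [0.6592, -0.0131, 0.2479]
ee_rot: [2.186, 2.254, 0.002]
force: [-0.2, -0.2, 0.2]
width: 0.113
```

move_arm(steps=[[0,0,0,0],[0,0,0,0],[0,0,0,0]], grip=40)

```text
clock: 6.6
position: [0.6587, -0.0131, 0.2472]
ee_rot: [2.186, 2.255, 0.001]
force: [-0.4, -0.1, 0.5]
width: 0.384
```

move_arm(steps=[[0,0,-50,0],[0,0,-100,0],[0,0,-120,0],[0,0,-120,0]], grip=91)

```text
clock: 7.1
position: [0.659, -0.013, 0.3688]
ee_rot: [2.185, 2.253, 0.004]
force: [0.3, -0.1, 0.1]
width: 0.818
```

Run:
```python
from h import *
c,s=np.cos(-.146),np.sin(-.146)
plan(.4957+.063*c,-.0992+.063*s,.30,-.146)
im=arm.get_image('side')[:,:,::-1].copy()
cv2.imwrite('pics/s5.png',cv2.resize(im[100:320,250:500],None,fx=2.7,fy=2.7))
```

```text
shift [ -92.2 -104.1   68.4] twist 1.748 | pos [ 0.659  -0.013   0.3688] psi 1.6016 j7 -0.23 t 7.1 F [ 0.306  -0.1308  0.1197] w 75.1
```

View pics/s5.png

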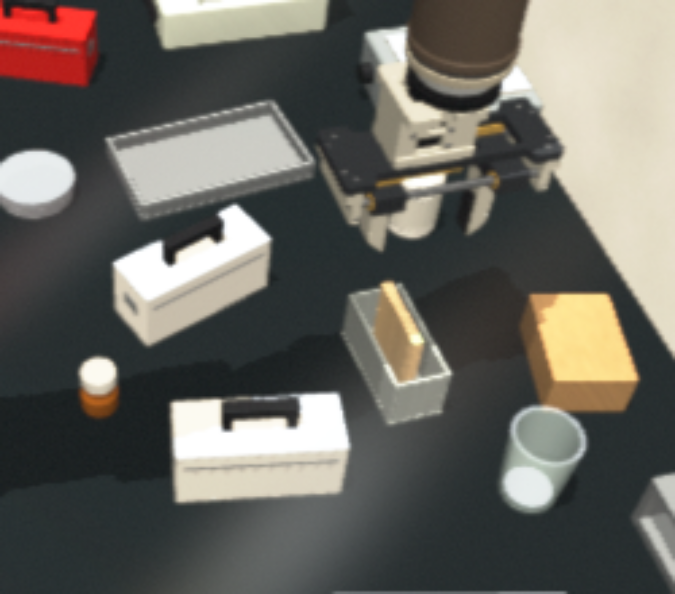

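The board stands in the bin. Next, the right case's back end, first as a hover with the jaws across it.

move_arm(steps=[[-9,-10,0,0.17],[-18,-20,0,0.35],[-28,-31,0,0.52],[-37,-42,5,0.7],[-46,-52,15,0.87],[-55,-62,25,1.05],[-65,-73,35,1.22],[-74,-83,45,1.4],[-83,-94,55,1.57],[-92,-104,62,1.748],[-92,-104,68,1.748],[-92,-104,68,1.748],[-92,-104,68,1.748]])

```text
clock: 8.78
position: [0.5579, -0.1078, 0.2986]
ee_rot: [-3.133, 0.225, -0.0]
force: [-0.3, 1.1, 0.3]
width: 0.989
```

Run:
```python
from h import *
c,s=np.cos(-.146),np.sin(-.146)
plan(.4957+.063*c,-.0992+.063*s,.219,-.146)
im=arm.get_image('wrist')[:,:,::-1].copy()
cv2.imwrite('pics/w6.png',im)
```

```text
shift [ 0.2  0.6 79.6] twist 0.003 | pos [ 0.5579 -0.1078  0.2986] psi -0.1433 j7 -1.62 t 8.775 F [-0.3255  1.0804  0.3495] w 90.8
```

View pics/w6.png

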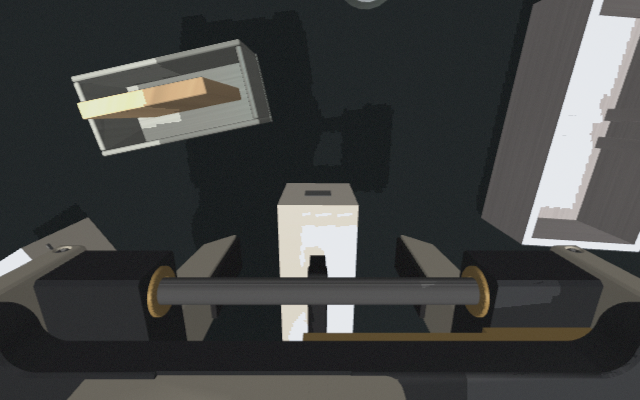

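move_arm(steps=[[0,0,30,0],[0,1,60,0],[0,1,75,0],[0,1,79,0],[0,1,79,0]])

```text
clock: 9.45
position: [0.5577, -0.1093, 0.2203]
ee_rot: [3.133, -0.229, 0.001]
force: [0.4, 0.4, 0.2]
width: 0.993
```

move_arm(steps=[[0,0,0,0],[0,0,0,0],[0,0,0,0],[0,0,0,0],[0,0,0,0]], grip=40, grip_force=7)

```text
clock: 10.07
position: [0.5575, -0.1092, 0.22]
ee_rot: [-3.133, 0.23, -0.001]
force: [-0.6, 1.1, 4.0]
width: 0.653
```

move_arm(steps=[[0,0,0,0],[0,0,0,0]])

```text
clock: 10.32
position: [0.5575, -0.1092, 0.22]
ee_rot: [-3.133, 0.23, -0.001]
force: [-0.4, 1.2, 5.4]
width: 0.653
```

Run:
```python
from h import *
plan(.558,-.108,.24,-.146)
s=arm.observe();print(s['ft_torque'])
im=arm.get_image('side')[:,:,::-1].copy()
cv2.imwrite('pics/s7.png',cv2.resize(im[100:320,250:500],None,fx=2.7,fy=2.7))
plan(.558,-.108,.24,-.146)
```

```text
shift [  0.3  -1.3 -20. ] twist -0.0 | pos [ 0.5575 -0.1092  0.22  ] psi -0.1462 j7 -1.62 t 10.325 F [-0.3741  1.2341  5.4323] w 59.9
[ 0.2475  0.1468 -0.0379]
shift [  0.3  -1.2 -20. ] twist -0.0 | pos [ 0.5575 -0.1092  0.22  ] psi -0.1462 j7 -1.62 t 10.375 F [-0.0987  1.0399  6.3033] w 60.0
```

View pics/s7.png

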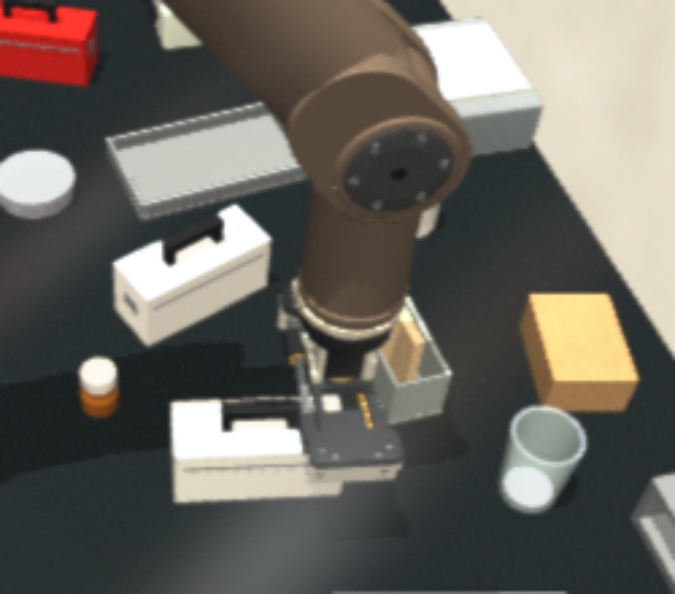

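move_arm(steps=[[0,0,-5,0],[0,0,-10,0],[0,0,-16,0],[0,0,-16,0],[0,0,-16,0],[0,0,-16,0]])

```text
clock: 11.12
position: [0.5575, -0.1093, 0.2358]
ee_rot: [3.133, -0.23, 0.001]
force: [1.0, -0.5, 0.9]
width: 0.653
```

Run:
```python
from h import *
plan(.558,-.108,.22,-.146)
im=arm.get_image('side')[:,:,::-1].copy()
cv2.imwrite('pics/s8.png',cv2.resize(im[200:320,280:430],None,fx=4,fy=4))
plan(.558,-.108,.22,-.146)
```

```text
shift [ 0.3 -1.4 15.8] twist -0.0 | pos [ 0.5575 -0.1093  0.2358] psi -0.1463 j7 -1.62 t 11.125 F [ 1.0285 -0.5287  0.9496] w 60.0
shift [ 0.3 -1.3 15.7] twist -0.0 | pos [ 0.5575 -0.1093  0.2357] psi -0.1462 j7 -1.62 t 11.175 F [1.0042 0.261  0.0234] w 60.1
```

View pics/s8.png

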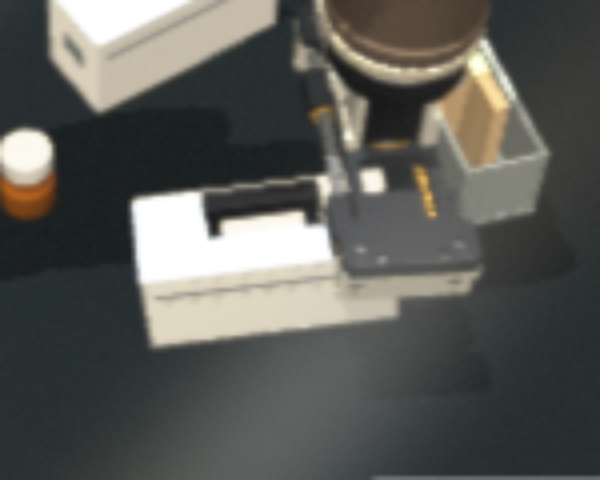

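move_arm(steps=[[0,0,0,0],[0,0,0,0],[0,0,0,0],[0,0,0,0]])

```text
clock: 11.68
position: [0.5574, -0.1093, 0.2357]
ee_rot: [3.133, -0.23, 0.0]
force: [0.5, 0.1, 0.3]
width: 0.654
```

move_arm(steps=[[0,0,0,0],[0,0,0,0]])

```text
clock: 11.92
position: [0.5573, -0.1093, 0.2357]
ee_rot: [3.133, -0.23, -0.0]
force: [0.3, -0.4, 0.4]
width: 0.65
```

move_arm(steps=[[0,0,0,0],[0,0,0,0]])

```text
clock: 12.18
position: [0.5573, -0.1093, 0.2357]
ee_rot: [3.133, -0.23, -0.0]
force: [0.9, -1.1, -0.4]
width: 0.653
```

Run:
```python
from h import *
for i in range(4):
    print(arm.observe()['force'],arm.observe()['ft_torque']); im=arm.get_image('side')
cv2.imwrite('pics/s9.png',cv2.resize(im[200:320,280:430,::-1],None,fx=4,fy=4))
```

```text
[ 0.8537 -1.0682 -0.4239] [ 0.0865 -0.1712 -0.0273]
[ 0.6978 -0.4512 -0.8722] [ 0.0485 -0.0921 -0.0268]
[ 0.9452 -0.889   0.3657] [-0.0174 -0.1039  0.0219]
[ 1.1046  0.5219 -0.257 ] [ 0.0185 -0.1048 -0.0054]
```

Tipped end at about 0.11 rad. The vertical load is only ~0.5–1 N, against 4 N expected for the full case, so the right case looks empty. I'll confirm on the full lift. Setting it down now.

move_arm(steps=[[0,0,5,0],[0,0,10,0],[0,0,15,0],[0,0,15,0],[0,0,15,0]])

```text
clock: 13.0
position: [0.557, -0.1093, 0.2204]
ee_rot: [3.133, -0.23, -0.002]
force: [-0.7, -0.1, -2.1]
width: 0.656
```

move_arm(steps=[[0,0,0,0],[0,0,0,0],[0,0,0,0],[0,0,0,0]], grip=91)

```text
clock: 13.5
position: [0.5574, -0.1093, 0.2208]
ee_rot: [3.133, -0.23, 0.0]
force: [-0.5, 0.1, 0.2]
width: 0.984
```

move_arm(steps=[[-10,0,-60,0],[-30,0,-100,0],[-50,0,-110,0],[-63,0,-110,0],[-63,0,-110,0],[-63,0,-110,0]], grip=50)

```text
clock: 14.25
position: [0.4954, -0.1001, 0.33]
ee_rot: [3.133, -0.229, -0.001]
force: [0.3, 0.2, -0.0]
width: 0.547
```

Run:
```python
from h import *
plan(.4957,-.0992,.252,-.146)
st=arm.observe()
im=arm.get_image('wrist')[:,:,::-1].copy()
cv2.imwrite('pics/w10.png',im)
for p in ([.4957,-.0992,.1],[.4957+.035*.989,-.0992-.035*.146,.1],[.57,-.11,.07]): print(proj('wrist',p,st))
```

```text
shift [ 0.2 -0.9 78. ] twist -0.0 | pos [ 0.4954 -0.1001  0.33  ] psi -0.1462 j7 -1.63 t 14.25 F [ 0.2671  0.227  -0.0368] w 50.2
[315.9754 220.9318]
[315.8867 175.5561]
[315.7839 117.0127]
```

View pics/w10.png

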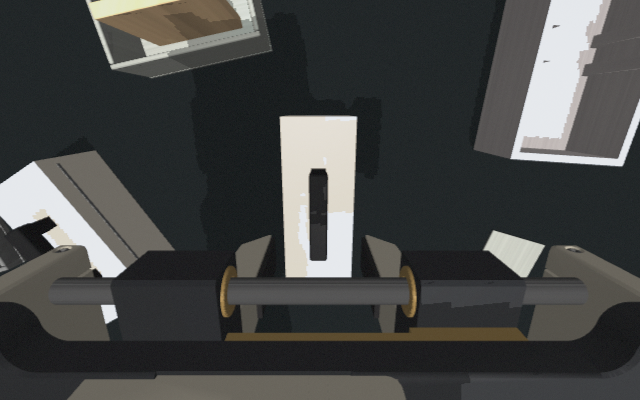

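move_arm(steps=[[0,0,30,0],[0,0,60,0],[0,0,74,0],[0,0,77,0],[0,0,77,0]])

```text
clock: 14.92
position: [0.4955, -0.1001, 0.2541]
ee_rot: [3.133, -0.23, 0.001]
force: [0.1, 0.2, -0.4]
width: 0.54
```

move_arm(steps=[[0,0,0,0],[0,0,0,0],[0,0,0,0],[0,0,0,0],[0,0,0,0]], grip=5, grip_force=35)

```text
clock: 15.55
position: [0.4951, -0.1001, 0.2539]
ee_rot: [3.133, -0.23, 0.0]
force: [0.3, 0.3, 2.4]
width: 0.148
```

move_arm(steps=[[0,0,0,0],[0,0,0,0]])

```text
clock: 15.8
position: [0.4951, -0.1001, 0.2538]
ee_rot: [3.133, -0.23, 0.0]
force: [-0.8, 0.2, 4.2]
width: 0.145
```

Run:
```python
from h import *
plan(.4957,-.0992,.252,-.146)
```

```text
shift [ 0.5 -1.   1.8] twist -0.0 | pos [ 0.4951 -0.1001  0.2538] psi -0.1464 j7 -1.63 t 15.8 F [-0.7694  0.1597  4.1506] w 13.3
```

Gripped (13.3 mm on a 14 mm bar). Small lift to weigh it.

move_arm(steps=[[0,0,-10,0],[0,0,-30,0],[0,0,-60,0],[0,0,-60,0],[0,0,-60,0],[0,0,-60,0],[0,0,-60,0],[0,0,-60,0]])

```text
clock: 16.8
position: [0.495, -0.1001, 0.3133]
ee_rot: [3.133, -0.23, -0.001]
force: [0.8, 0.4, -3.3]
width: 0.146
```

Run:
```python
from h import *
for i in range(2):
    print(arm.observe()['force']); im=arm.get_image('side')
cv2.imwrite('pics/s11.png',cv2.resize(im[100:320,250:500,::-1],None,fx=2.7,fy=2.7))
plan(.5544,.3212,.36,.14)
```

```text
[ 0.7901  0.3693 -3.3246]
[-0.7733 -0.6037 -1.5469]
shift [  -2.7 -425.4  -46.5] twist -0.286 | pos [ 0.495  -0.1001  0.3135] psi -0.1463 j7 -1.63 t 16.9 F [-0.617   0.1425 -3.0039] w 13.7
```

View pics/s11.png

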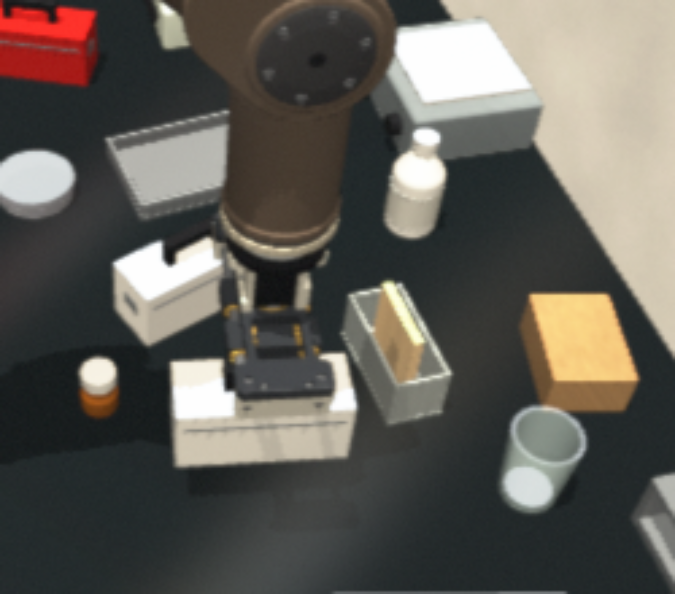

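Lifted, it reads about 2–3 N, so this case is empty and goes to the tray. I'll raise it above the other handle first, then go across.

move_arm(steps=[[0,0,-40,0],[0,-15,-70,0],[0,-50,-75,-0.03],[0,-95,-75,-0.06],[-1,-145,-75,-0.1],[-1,-195,-75,-0.13],[-2,-245,-75,-0.16],[-2,-295,-75,-0.2],[-2,-345,-75,-0.23],[-3,-390,-75,-0.26],[-3,-418,-75,-0.286],[-3,-425,-75,-0.286],[-3,-425,-75,-0.286],[-3,-425,-75,-0.286]])

```text
clock: 18.65
position: [0.5544, 0.3192, 0.3887]
ee_rot: [3.133, 0.216, 0.0]
force: [-0.2, -0.5, -2.4]
width: 0.153
```

Run:
```python
from h import *
plan(.5544,.3212,.262,.14)
im=arm.get_image('top')
cv2.imwrite('pics/t12.png',cv2.resize(im[80:280,170:420,::-1],None,fx=3,fy=3))
plan(.5544,.3212,.262,.14)
```

```text
shift [  0.3  -2.1 126.7] twist -0.002 | pos [0.5544 0.3192 0.3887] psi 0.1375 j7 -2.12 t 18.65 F [-0.1855 -0.5312 -2.3533] w 14.0
shift [  0.3  -2.  126.8] twist -0.002 | pos [0.5544 0.3193 0.3888] psi 0.1376 j7 -2.12 t 18.7 F [ 0.3547  0.1655 -2.4555] w 14.1
```

View pics/t12.png

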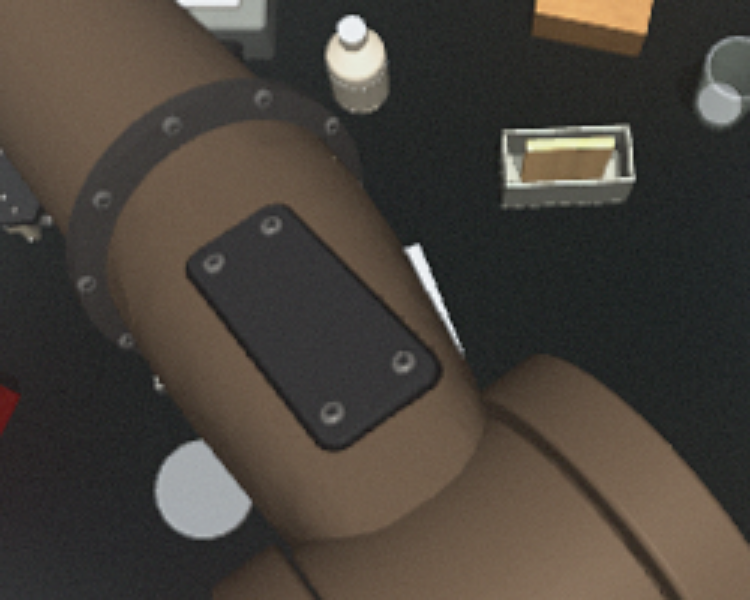

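move_arm(steps=[[0,-2,35,0],[0,-2,75,0],[0,-2,105,0],[0,-2,118,0],[0,-2,123,0],[0,-2,126,0],[0,-2,129,0],[0,-2,129,0],[0,-2,129,0]])

```text
clock: 19.82
position: [0.5538, 0.3229, 0.2601]
ee_rot: [-3.134, -0.219, -0.001]
force: [-0.2, 0.2, -2.8]
width: 0.151
```

Run:
```python
from h import *
plan(.5544,.3212,.262,.14)
im=arm.get_image('side')
cv2.imwrite('pics/s13.png',cv2.resize(im[90:250,230:430,::-1],None,fx=3.5,fy=3.5))
plan(.5544,.3212,.262,.14)
```

```text
shift [ 0.3  1.7 -1.9] twist -0.0 | pos [0.5538 0.3229 0.2601] psi 0.1397 j7 -2.16 t 19.825 F [-0.1619  0.18   -2.843 ] w 13.8
shift [ 0.3  1.7 -2. ] twist -0.0 | pos [0.5538 0.3228 0.26  ] psi 0.1397 j7 -2.16 t 19.875 F [ 0.6889  0.6183 -1.8625] w 13.6
```

View pics/s13.png

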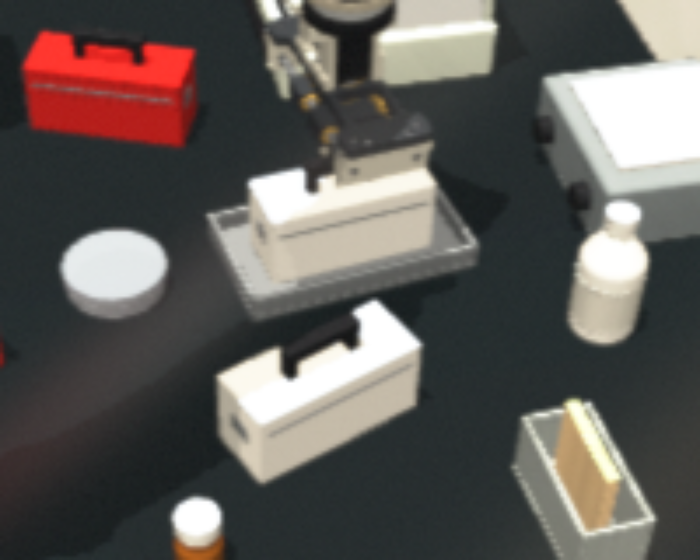

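Just above the tray floor, well inside the walls. Two more mm, then release.

move_arm(steps=[[0,0,1,0],[0,0,2,0],[0,0,2,0],[0,0,2,0]])

```text
clock: 20.38
position: [0.5538, 0.3228, 0.2589]
ee_rot: [-3.134, -0.219, -0.001]
force: [-3.2, -2.1, 8.7]
width: 0.149
```

move_arm(steps=[[0,0,0,0],[0,0,0,0],[0,0,0,0],[0,0,0,0]], grip=50)

```text
clock: 20.88
position: [0.5537, 0.3228, 0.2576]
ee_rot: [3.134, 0.219, -0.0]
force: [-0.3, 0.3, -0.2]
width: 0.522
```

move_arm(steps=[[0,0,-40,0],[0,0,-80,0],[0,0,-90,0],[0,0,-90,0]])

```text
clock: 21.38
position: [0.5538, 0.3228, 0.348]
ee_rot: [-3.134, -0.219, -0.001]
force: [-0.3, 0.3, 0.3]
width: 0.545
```

Run:
```python
from h import *
plan(.4871,.123,.34,.373)
im=arm.get_image('side')
cv2.imwrite('pics/s14.png',cv2.resize(im[90:250,230:430,::-1],None,fx=3.5,fy=3.5))
```

```text
shift [-93.9 188.6   7.9] twist -0.233 | pos [0.5538 0.3228 0.348 ] psi 0.1397 j7 -2.14 t 21.375 F [-0.2758  0.3309  0.2511] w 50.0
```

View pics/s14.png

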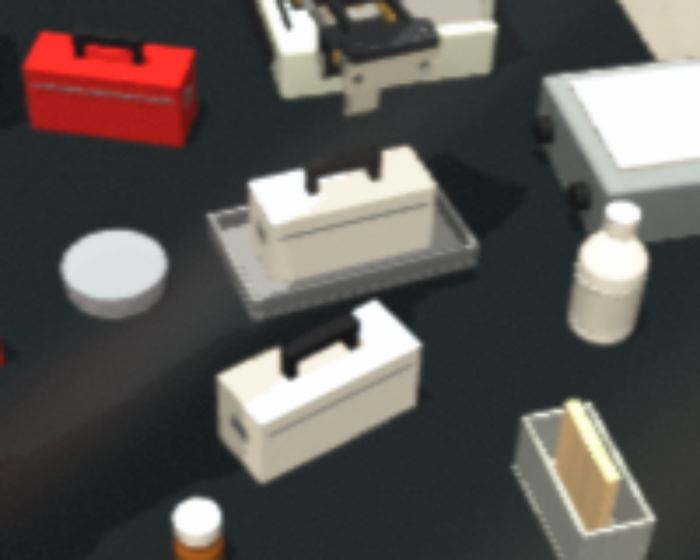

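The empty case sits flat in the tray. Now the left (full) case.

move_arm(steps=[[-25,50,0,-0.06],[-50,100,3,-0.12],[-75,150,6,-0.18],[-90,180,8,-0.22],[-94,188,8,-0.233],[-94,188,8,-0.233],[-94,188,8,-0.233]])

```text
clock: 22.3
position: [0.4871, 0.125, 0.3395]
ee_rot: [-3.086, -0.584, -0.0]
force: [0.4, 0.6, -0.1]
width: 0.544
```

Run:
```python
from h import *
plan(.4871,.123,.253,.373)
st=arm.observe()
im=arm.get_image('wrist')[:,:,::-1].copy()
cv2.imwrite('pics/w15.png',im)
c,s=np.cos(.373),np.sin(.373)
for a,b,z in ((.035,0,.1),(-.035,0,.1),(.075,.03,.07),(.075,-.03,.07)): print(proj('wrist',[.4871+a*c-b*s,.123+a*s+b*c,z],st))
```

```text
shift [-0.8  1.9 86.5] twist 0.001 | pos [0.4871 0.125  0.3395] psi 0.374 j7 -1.65 t 22.3 F [ 0.3781  0.5857 -0.0687] w 49.9
[319.6384 173.9565]
[319.4354 257.5796]
[282.5538 117.913 ]
[356.5078 117.962 ]
```

View pics/w15.png

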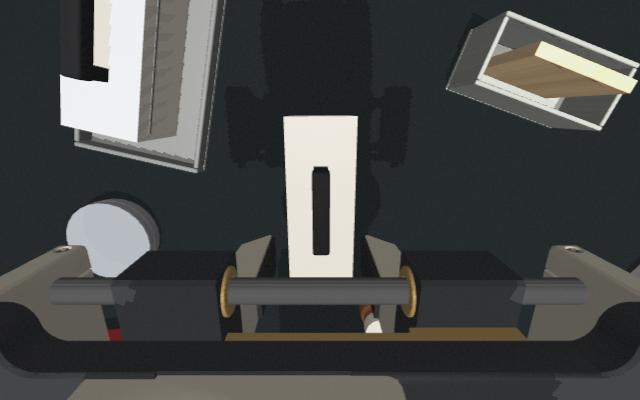

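move_arm(steps=[[0,2,35,0],[0,2,65,0],[0,2,82,0],[0,2,86,0],[0,2,86,0]])

```text
clock: 22.98
position: [0.4878, 0.1223, 0.2539]
ee_rot: [-3.087, -0.583, -0.0]
force: [-0.4, 0.4, 0.5]
width: 0.544
```

move_arm(steps=[[0,0,0,0],[0,0,0,0],[0,0,0,0],[0,0,0,0],[0,0,0,0],[0,0,0,0]], grip=5, grip_force=50)

```text
clock: 23.72
position: [0.4875, 0.1219, 0.2537]
ee_rot: [-3.087, -0.582, -0.0]
force: [-0.9, 1.3, -0.2]
width: 0.147
```

move_arm(steps=[[0,0,-8,0],[0,0,-25,0],[0,0,-45,0],[0,0,-45,0],[0,0,-45,0],[0,0,-45,0],[0,0,-45,0]])

```text
clock: 24.6
position: [0.4873, 0.1216, 0.298]
ee_rot: [3.087, 0.582, -0.002]
force: [0.1, 0.6, -8.5]
width: 0.146
```

Run:
```python
from h import *
st=arm.observe()
plan(.5932,-.333,.385,-.207)
im=arm.get_image('wrist')[:,:,::-1].copy()
cv2.imwrite('pics/w16.png',im)
im=arm.get_image('side')
cv2.imwrite('pics/s16.png',cv2.resize(im[90:290,230:430,::-1],None,fx=3,fy=3))
print(st['force'],arm.observe()['force'])
```

```text
shift [-67.1 461.9 -86.9] twist 0.58 | pos [0.4873 0.1216 0.298 ] psi 0.3728 j7 -1.67 t 24.6 F [ 0.0661  0.5785 -8.5062] w 13.4
[ 0.0661  0.5785 -8.5062] [-0.0477 -0.8919 -8.7308]
```

View pics/w16.png

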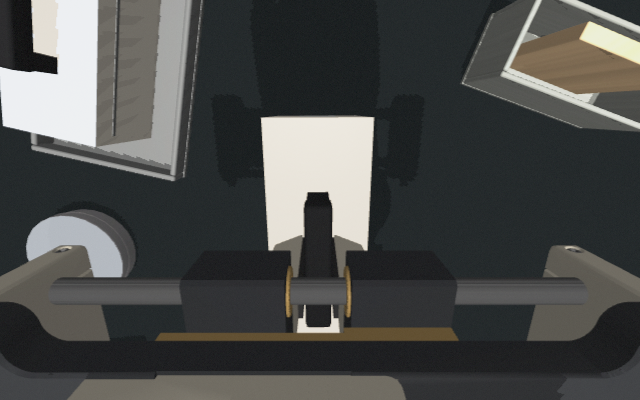

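View pics/s16.png

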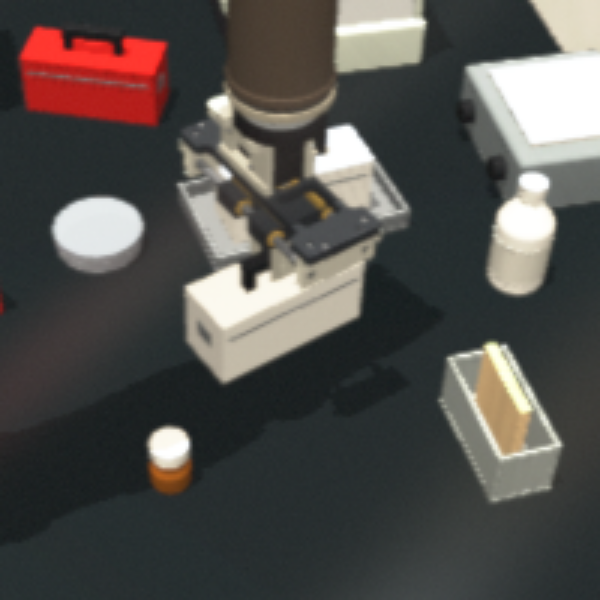

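The full case reads 8.6 N lifted and hangs level. Next I'll work out where it sits in the hand, from the back top corners (261,117) and (375,117).

Run:
```python
from h import *
st=arm.observe();M=R.from_rotvec(st['ee_rot']).as_matrix()
z=st['position'][2]-.2537+.07
for p in ((261,117),(375,117)):
    w=ray('wrist',p,z,st);print((M.T@(w-st['position']))*1000)
im=cv2.imread('pics/w16.png');cv2.imwrite('pics/w16c.png',cv2.resize(im[100:260,240:400],None,fx=3.6,fy=3.6,interpolation=2))
```

```text
[ 76.561  -29.5689 183.6463]
[ 76.541   31.0318 183.6431]
```

View pics/w16c.png

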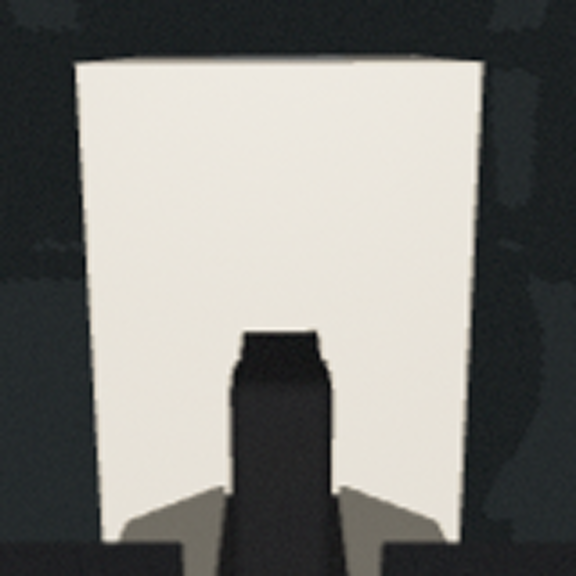

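move_arm(steps=[[0,0,-45,0],[0,10,-80,0],[-6,45,-87,0.05],[-13,90,-87,0.1],[-20,140,-87,0.17],[-27,190,-87,0.24],[-35,240,-87,0.3],[-42,290,-87,0.36],[-49,340,-87,0.42],[-56,390,-87,0.48],[-62,430,-87,0.54],[-66,455,-87,0.57],[-67,462,-87,0.58],[-67,462,-87,0.58],[-67,462,-87,0.58],[-67,462,-87,0.58]])

```text
clock: 26.7
position: [0.5936, -0.3318, 0.3859]
ee_rot: [-3.124, 0.322, -0.0]
force: [0.1, 0.2, -6.9]
width: 0.148
```

Run:
```python
from h import *
plan(.592,-.333,.33,-.207)
im=arm.get_image('wrist')[:,:,::-1].copy()
cv2.imwrite('pics/w17.png',im)
plan(.592,-.333,.33,-.207)
```

```text
shift [-1.3  1.5 55.9] twist 0.001 | pos [ 0.5936 -0.3318  0.3859] psi -0.2055 j7 -1.32 t 26.7 F [ 0.0524  0.1793 -6.884 ] w 13.6
shift [-1.3  1.3 55.9] twist 0.001 | pos [ 0.5935 -0.3321  0.3859] psi -0.206 j7 -1.32 t 26.75 F [-0.028  -0.3726 -7.9335] w 13.4
```

View pics/w17.png

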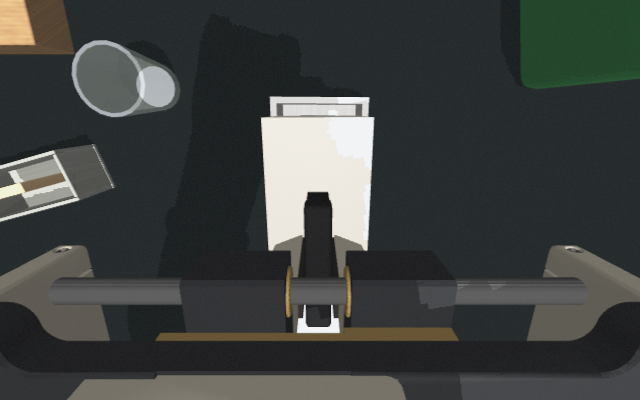

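Run:
```python
from h import *
st=arm.observe();M=R.from_rotvec(st['ee_rot']).as_matrix()
for p in ((270.3,97),(369.5,97)):
    w=ray('wrist',p,.062,st);print((M.T@(w-st['position']))*1000)
im=cv2.imread('pics/w17.png');cv2.imwrite('pics/w17c.png',cv2.resize(im[80:140,250:390],None,fx=5.5,fy=5.5,interpolation=2))
```

```text
[ 92.9298 -45.5375 323.9544]
[ 92.9021  50.5905 323.9209]
```

View pics/w17c.png

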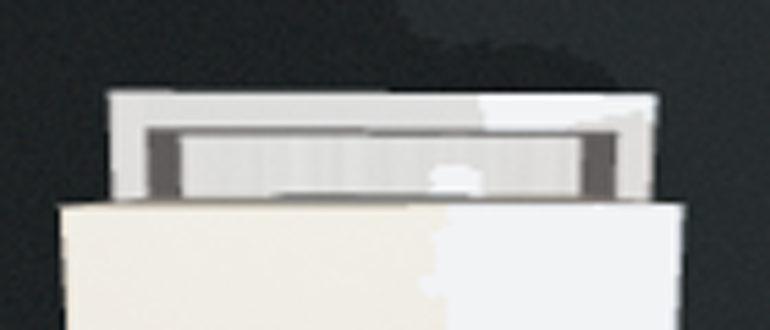

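move_arm(steps=[[-1,2,25,0],[-1,2,50,0],[-1,2,63,0],[-1,2,70,0],[-1,2,76,0],[-1,2,82,0],[-1,2,82,0],[-1,2,82,0]])

```text
clock: 27.75
position: [0.5921, -0.3348, 0.3041]
ee_rot: [3.125, -0.325, 0.001]
force: [-0.2, 0.1, -8.1]
width: 0.143
```

Run:
```python
from h import *
plan(.592,-.333,.26,-.207)
im=arm.get_image('wrist')[:,:,::-1].copy()
cv2.imwrite('pics/w18.png',im)
im=arm.get_image('side')
cv2.imwrite('pics/s18.png',cv2.resize(im[250:400,330:500,::-1],None,fx=4,fy=4))
plan(.592,-.333,.26,-.207)
```

```text
shift [-0.5 -1.8 44.1] twist -0.0 | pos [ 0.5921 -0.3348  0.3041] psi -0.2073 j7 -1.32 t 27.75 F [-0.1766  0.1347 -8.1406] w 13.1
shift [-0.5 -1.8 44.2] twist -0.0 | pos [ 0.5921 -0.3348  0.3042] psi -0.2073 j7 -1.32 t 27.85 F [ 0.4644 -0.0554 -7.8552] w 13.6
```

View pics/w18.png

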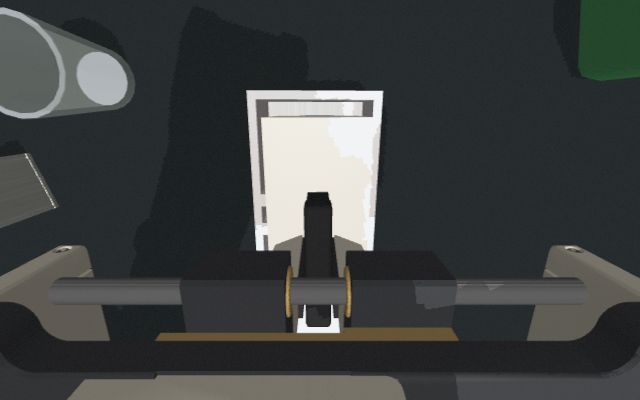

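View pics/s18.png

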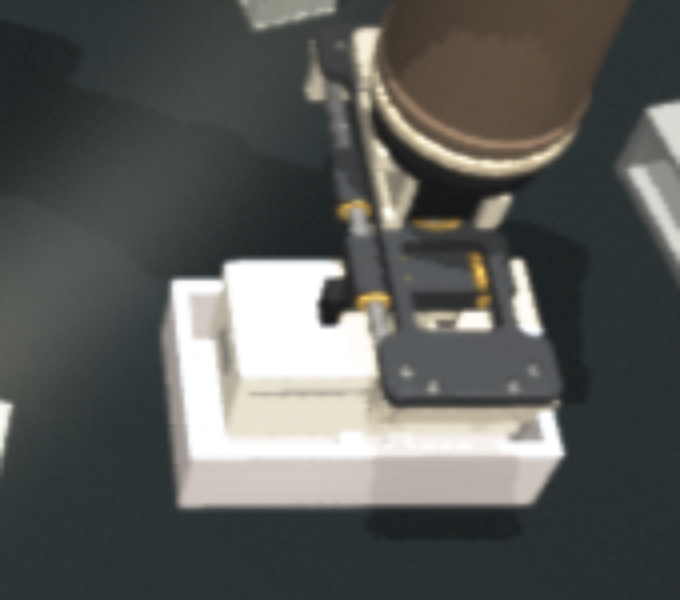

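Run:
```python
from h import *
st=arm.observe();M=R.from_rotvec(st['ee_rot']).as_matrix()
im=cv2.imread('pics/w18.png');cv2.imwrite('pics/w18c.png',cv2.resize(im[80:255,235:395],None,fx=3.4,fy=3.4,interpolation=2))
for p in ((247,91),(383,91)):
    w=ray('wrist',p,.062,st);print((M.T@(w-st['position']))*1000)
```

```text
[ 93.421  -49.4331 242.2228]
[ 93.3977  46.3829 242.2445]
```

View pics/w18c.png

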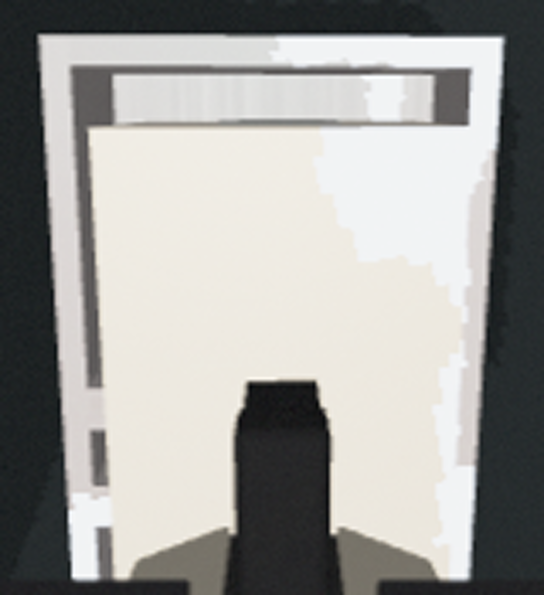

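move_arm(steps=[[0,-2,0,0],[0,-2,10,0],[0,-2,20,0],[0,-2,30,0],[0,-2,36,0],[0,-2,40,0],[0,-2,40,0],[0,-2,40,0]])

```text
clock: 28.85
position: [0.5926, -0.3329, 0.2641]
ee_rot: [3.124, -0.325, 0.001]
force: [-0.5, 0.4, -8.2]
width: 0.144
```

Run:
```python
from h import *
plan(.592,-.333,.259,-.207)
im=arm.get_image('wrist')[:,:,::-1].copy()
cv2.imwrite('pics/w19.png',cv2.resize(im[60:255,215:415],None,fx=3,fy=3,interpolation=2))
plan(.592,-.333,.259,-.207)
```

```text
shift [-0.5  0.2  5.1] twist -0.0 | pos [ 0.5926 -0.3329  0.2641] psi -0.2073 j7 -1.32 t 28.85 F [-0.4623  0.3926 -8.2452] w 13.2
shift [-0.5  0.2  5.2] twist -0.0 | pos [ 0.5926 -0.3329  0.2642] psi -0.2074 j7 -1.32 t 28.9 F [-0.4669  0.2715 -7.4048] w 13.6
```

View pics/w19.png

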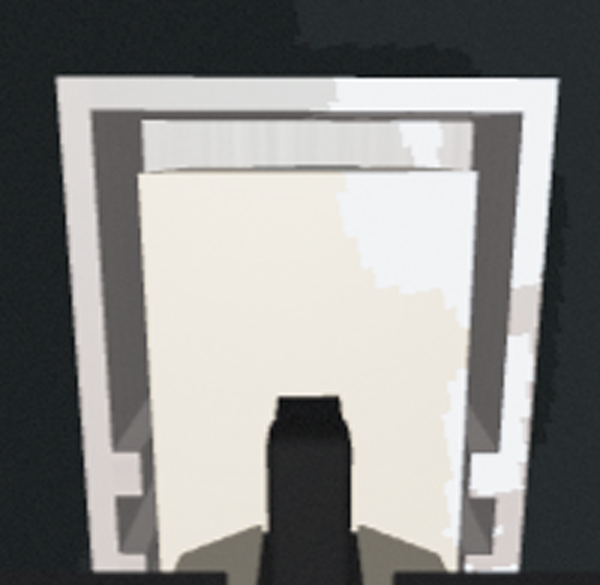

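Inside the holder, centred, with equal gaps and no side forces. Lowering the last few mm and releasing.

move_arm(steps=[[0,0,2,0],[0,0,4,0],[0,0,5,0],[0,0,5,0],[0,0,5,0]])

```text
clock: 29.52
position: [0.5924, -0.3326, 0.2598]
ee_rot: [-3.125, 0.325, -0.001]
force: [-3.8, 3.5, 2.9]
width: 0.149
```

Run:
```python
from h import *
plan(.592,-.333,.259,-.207)
```

```text
shift [-0.4  0.5  0.8] twist -0.0 | pos [ 0.5924 -0.3326  0.2598] psi -0.2071 j7 -1.32 t 29.525 F [-3.833   3.4512  2.9052] w 13.7
```

Contact on the floor (Fz rose from -8 to +3 N, z 0.2598 as predicted). Releasing.

move_arm(steps=[[0,0,0,0],[0,0,0,0],[0,0,0,0],[0,0,0,0]], grip=40)

```text
clock: 30.02
position: [0.5925, -0.3329, 0.2588]
ee_rot: [3.125, -0.325, 0.001]
force: [-0.2, 0.1, 0.5]
width: 0.436
```

move_arm(steps=[[0,0,-30,0],[0,0,-70,0],[0,0,-120,0],[-60,0,-150,0],[-120,0,-150,0],[-180,0,-150,0],[-180,0,-150,0],[-180,0,-150,0]])

```text
clock: 31.02
position: [0.4168, -0.2959, 0.4094]
ee_rot: [3.124, -0.325, 0.003]
force: [1.2, 0.3, 0.2]
width: 0.434
```

Run:
```python
from h import *
for n in('top','side'): cv2.imwrite(f'pics/{n}20.png',arm.get_image(n)[:,:,::-1])
plan(.5,-.3,.4,-.2)
```

```text
shift [ 81.4 -12.9   9.1] twist -0.006 | pos [ 0.4177 -0.2959  0.409 ] psi -0.2064 j7 -1.25 t 31.125 F [ 0.06    0.0259 -0.7913] w 39.8
```

View pics/top20.png

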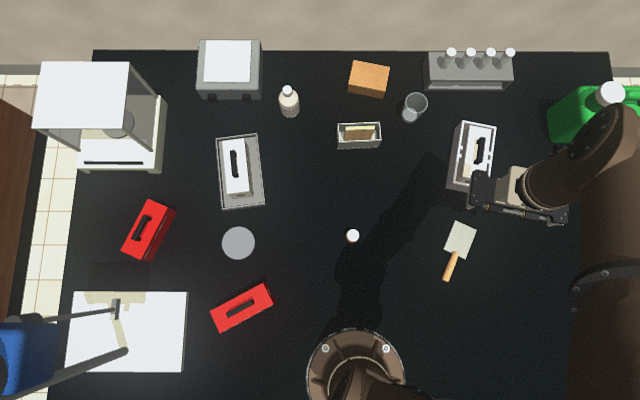

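View pics/side20.png

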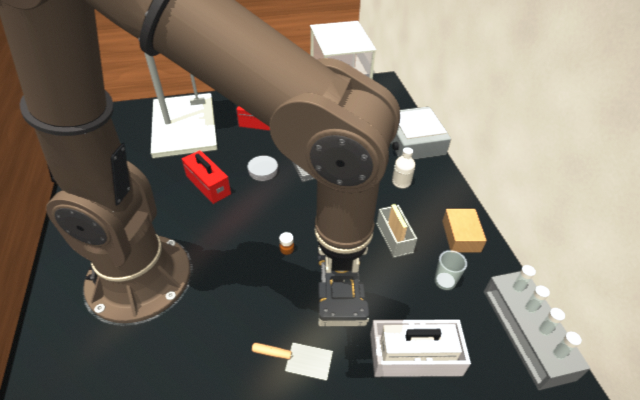

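The full case sits in the holder (463,345 in the side view), the empty one in the tray (236,165 in the top view), and the board in the bin (360,130). The bystanders are at their original pixels.

```bash
python3 -c "
from cell import arm
print(arm.observe()['dq'].round(3));print(arm.sign_off())"
```

```text
[-0.002  0.009  0.    -0.001 -0.002  0.     0.002]
the job is handed in; nothing more can be done
None
```

The job is handed in at about 31 s of the 72 s allowed. No verdict was reported, so success rests on my own checks.

- **Divider:** I pulled it straight up out of the holder and stood it in the steel bin. The last pictures show it standing inside.
- **Which case is full:** I tipped up the right case's back end by about 16 mm (about 0.11 rad) with its front end on the bench. It weighed about 0.5–1 N. Lifted whole, the right case read about 2–3 N (empty) and the left case about 8 N (full).
- **Placing:** The empty case lies flat in the tray, handle up. The full case is in the holder, handle up, with equal gaps on both sides; I released it at the height expected for resting on the holder's floor.
- **Last checks:** The arm was clear of everything. In the last pictures the jar, bottle, beaker, dish and spatula were where they started.
- **What disagreed:**
    - The force reading drifted by 4–6 N while I gripped a case still on the bench, and was noisy by about 1 N. I therefore confirmed the weights on the free lifts.
    - Two wrist-camera readings of the holder's sideways position differed by about 4 mm. I used the closer one, and the case went in without touching the sides.

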